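# Feel out the clear well and seat the new probe cartridge

## Robot

A 7-joint arm with a two-finger parallel gripper is mounted at the origin on a cart in front of the work surface, level with it; the furniture and walls round the work are solid. World frame = base frame: x ahead of the robot, y to its left, z up, the work surface at z = 0. Lengths are in m, angles in rad, forces in N, time in s.
With the tool pointing down it reaches from about 0.425 to 0.925 m from the base axis. Payload 6.8 kg.
Tool frame: the origin (TCP) lies at the very end of the fingers, on their centre line; the grasp point (between the pads) lies 19 mm behind it; z points along the fingers, y is the line along which they close (so a half turn about z gives the same grasp; the last joint's range is limited). The gripper opens to 85 mm and grips with 20 to 120 N. Pads are 22 mm wide; open, the fingers measure 114 mm over their backs; the gripper's body (76 mm by 85 mm) begins 54 mm behind the grasp point. The pads swing forward as they close: fully open they stand 13 mm farther back than shut.
Start: joints at [1.15, 0.477, 0.022, 1.555, -0.011, 1.109, -0.083], TCP at [0.208, -0.642, 0.199] pointing down, gripper open.
Joint ranges: [-2.96, 2.96], [-0.34, 2.1], [-1.41, 1.46], [0.24, 2.44], [-1.37, 4.51], [0.17, 1.92], [-2.96, 2.96]. Speed limits (rad/s): [2.39, 2.39, 3.14, 3.14, 3.14, 3.14, 3.14].

## Interface

Orientations are given as a rotation vector (axis times angle).
In Python, from bench import r gives the robot as it stands.
- The arm moves only by the shell command python3 -m jog 'ROWS' [FORCE]. ROWS is JSON, a list of rows, each an object of numbers: "fingers": the finger opening in m, from 0 to 0.0854; "x", "y", "z": the shift along the tool's x, y, z in m; "rx", "ry", "rz": the turn, a rotation vector about the tool's x, y, z in degrees. In form: [{"fingers": .., "x": .., "y": .., "z": .., "rx": .., "ry": .., "rz": ..}, ...]. A call has 1 to 8 rows; each row shifts and turns the commanded pose from where the row before left it, along the tool's axes as they then stand; what a row does not reach is not made up. A row lasts 1/8 s, in which the tool goes at most 62.5 mm and 10.7 degrees, less where a joint would pass 70% of its speed; a pose out of reach is approached as far as the arm can. A call is refused whole if a number of a shift passes 0.0625 or a number of a turn 10.7, either way. A call with a gripper value outside its range is refused whole. The fingers move at their own pace and stop on an object; FORCE is the grip in N (left out, the last holds). Time passes only in rows, so rows that do not move let the fingers close. It gives the time, the measured TCP pose, the force, the opening and the grip force at its end, in the units of the state.
- r.get_obs(): the state, without advancing time (a new reading comes with each control period).
- r.grab_frame(name): name is "scene" or "top" or "wrist"; returns (picture, depth): 420x560x3 uint8, red, green, blue; 420x560 float32, m along the optical axis (not along the pixel's ray), 0 where there is no reading.
- r.get_calibration(name): a dict with "mtx" (3x3 intrinsics, pixels), "extrinsics" (4x4, takes a point from camera to world coordinates). Camera axes: x right, y down, z forward; pixel columns grow to the right and rows downward; lengths in m; the calibration is good to about 2 mm. A picture is of the moment at which its call begins: read the wrist's pose just before it. get_calibration takes no time and is no camera call; for the wrist camera it gives the pose at the moment of the call.
- r.hand_in(): hands the job in; it is judged then, once.
Trained networks look in the newest picture that a camera, given by its name, has taken for a name from the list of things; names that differ only in an ending like _2 or _b are one class to them, and where a whole thing is asked for, a point or a joint stands for the part that bears it (a point fixed in the world has none). Each returns a list of dicts, best first, with "score" (0 to 1); they miss things now and then, are a little off and sometimes report something else, mostly with a low value. They report only what shows in the picture. A call takes as long as a camera call.
- r.search_frame(target, camera): "xyz" ([x, y, z] in m, in world coordinates, good to about 4 mm: the middle of the surface that is visible of it).
- r.landmark_of(target, camera): "xyz" ([x, y, z] in m, in world coordinates, good to about 4 mm: a listed point, or the origin of a listed thing).
The state is a dict: "clock": time; "joints": joint angles; "qvel": joint speeds; "tau": joint torques, N m; "tcp_pos": TCP position; "orientation": TCP orientation; "contact_force": force on the tool from outside, world axes, zero at the start; "moment": the same for the moment, N m; "grip_width": finger opening in m; "gripper_force": force on a finger pad.
Only numpy, scipy, OpenCV 4.12 (cv2) and the standard library are available. Lean on these libraries where they do the work, as an engineer would, in place of code of your own. Each camera call takes 0.05 s, during which the arm holds its last target. There are 200 camera calls.

## Task

Take the new cartridge out of its stand and gently feel with its tip down into the wells of the aluminium holder: two of the three still hide a leftover old tip at the bottom, so the cartridge stops well short there. Seat the cartridge fully home, flange flush on the holder, in the one well that is clear, then let go. Never press hard on the holder, leave the leftover tips where they are, and do not disturb the two white dropper bottles or the solder spool.

Things in the scene. Friction and masses are not known exactly. Their poses are not given: they have to be found in the camera images.
- cartridge: The new probe cartridge, upright at the start, 80 g (varies by 30 percent), 74 mm tall. Origin at the centre of its lower tip, z up along its axis. From below: brass shaft 14 mm in diameter, its lowest 5 mm tapering to 8 mm; steel flange, diameter 26, from 40 to 44 mm; round orange grip, diameter 18, from 44 to 74 mm, to be pinched from above.
- cartridge_flange (a point): point on the cartridge's axis at the underside of its flange, 40 mm above its tip.
- stand: Fixed black parking stand, block 56 x 56 x 36 mm on a 72 mm square foot, with one 16 mm hole 30 mm deep that holds the cartridge at the start (so the flange begins 10 mm above the stand's top). Origin at the centre of its underside.
- holder: Fixed aluminium holder, block 56 x 150 x 54 mm (x, y, z) on a dark 80 x 166 x 4 mm foot; three identical wells 45 mm apart along its y. Origin: centre of its underside. A slit black rubber seal 5 mm down each well hides what is below and gives no resistance. Which well is clear changes each time. The holder must never be pressed with more than 40 N.
- well_1 (a point): centre of the mouth of the +y end well, level with the holder's flat top; z up. A round hole 16 mm wide, chamfered 2 mm at the mouth. At the bottom of every well is a stiff sliding contact: it yields at about 6 N, moves down about 9 mm, stops hard and stays where it was pushed.
- well_2 (a point): centre of the mouth of the middle well, level with the holder's flat top; z up. A round hole 16 mm wide, chamfered 2 mm at the mouth. In the clear well the tip meets the contact when the flange is still 8.5 mm above the holder's top; about 6 to 12 N then slides it down until the flange is flush.
- well_3 (a point): centre of the mouth of the -y end well, level with the holder's flat top; z up. A round hole 16 mm wide, chamfered 2 mm at the mouth. In a blocked well a leftover lies on the contact: the tip meets it with the flange about 20 mm above the top, and even pushed on it never gets below about 11 mm.
- alcohol_bottle: The other white dropper bottle, same shape and size, standing beside the first, a bystander; origin at the centre of its underside.
- flux_bottle: White dropper bottle with a red collar, 35 mm in diameter, 104 mm tall, a bystander; origin at the centre of its underside.
- solder_spool: Spool of solder standing on end, 60 mm in diameter, 44 mm tall, a bystander; origin at the centre of its underside.

How it is judged:
By the outcome, as a careful person would: the job done as asked, in the order asked, and still so for the second after the job is handed in, with the robot touching nothing.
It also fails if it takes over 48 s, if anything falls off the work surface, if the arm or the gripper's body presses on something with over 40 N, if the wrist force passes 120 N, or if a joint passes its speed limit or range.

## Working session

There is one attempt and no reset: what is moved stays moved. The work goes in short steps, Python scripts to look and compute and a shell command to move; the robot and the scene stay as the last step left them, time stands still between calls to the robot, and variables do not carry over. Pictures are saved under pics/ and viewed, at most 11 in all, crops included, and the job is handed in when it is done.

```bash
mkdir -p pics; cat > h.py <<'E'
from bench import r
import numpy as np, cv2
def shot(cam,name):
    p,d=r.grab_frame(cam); cv2.imwrite(f'pics/{name}.png',p[:,:,::-1]); return p,d
E
python3 - <<'E'
from h import *
o=r.get_obs(); print(o['tcp_pos'],o['orientation'],o['clock'])
a,_=shot('scene','s0'); b,_=shot('top','t0')
cv2.imwrite('pics/both.png',cv2.resize(np.hstack([a,b])[:,:,::-1],(800,300)))
for c in ['top','scene']:
  for t in ['cartridge','cartridge_flange','stand','holder','well_1','well_2','well_3','flux_bottle','alcohol_bottle','solder_spool']:
    l=r.landmark_of(t,c); print(c,t,[(np.round(x['xyz'],4).tolist(),round(x['score'],2)) for x in l[:3]])
E
```

```text
[ 0.20748771 -0.64160934  0.19802131] [-3.10144485e+00 -4.89155232e-01  6.49906561e-04] 0.0
top cartridge [([0.4501, -0.323, 0.003], 0.64), ([0.4531, -0.3249, 0.0079], 0.56)]
top cartridge_flange [([0.4488, -0.3268, 0.0517], 0.59)]
top stand [([0.4488, -0.3236, 0.0034], 0.94), ([0.4491, -0.3286, 0.0512], 0.59)]
top holder [([0.4939, 0.2422, 0.0518], 0.74), ([0.4984, 0.2387, 0.0033], 0.62)]
top well_1 [([0.4972, 0.2818, 0.0592], 0.87), ([0.4856, 0.1937, 0.0529], 0.74), ([0.4918, 0.2399, 0.0532], 0.7)]
top well_2 [([0.4972, 0.2818, 0.0592], 0.87), ([0.4856, 0.1937, 0.0529], 0.74), ([0.4918, 0.2399, 0.0532], 0.7)]
top well_3 [([0.4972, 0.2818, 0.0592], 0.87), ([0.4856, 0.1937, 0.0529], 0.74), ([0.4918, 0.2399, 0.0532], 0.7)]
top flux_bottle [([0.6796, 0.0349, 0.0007], 0.52), ([0.4489, -0.3237, 0.0057], 0.49)]
top alcohol_bottle [([0.4965, 0.237, 0.0553], 0.24)]
top solder_spool [([0.602, -0.3519, 0.0006], 0.93)]
scene cartridge [([0.4511, -0.3243, 0.0056], 0.76), ([0.4999, 0.2846, 0.0529], 0.16)]
scene cartridge_flange [([0.4532, -0.3207, 0.0453], 0.72)]
scene stand [([0.4518, -0.3199, -0.0025], 0.8)]
scene holder [([0.4952, 0.2369, 0.0032], 0.87)]
scene well_1 [([0.4898, 0.2398, 0.0537], 0.84), ([0.4886, 0.1961, 0.0536], 0.75), ([0.4975, 0.2847, 0.0538], 0.59)]
scene well_2 [([0.4898, 0.2398, 0.0537], 0.84), ([0.4886, 0.1961, 0.0536], 0.75), ([0.4975, 0.2847, 0.0538], 0.59)]
scene well_3 [([0.4898, 0.2398, 0.0537], 0.84), ([0.4886, 0.1961, 0.0536], 0.75), ([0.4975, 0.2847, 0.0538], 0.59)]
scene flux_bottle [([0.6756, 0.0336, -0.0018], 0.72), ([0.5991, -0.3535, 0.0015], 0.39)]
scene alcohol_bottle [([0.6948, -0.0044, -0.0022], 0.95), ([0.4521, -0.3235, 0.0071], 0.36)]
scene solder_spool [([0.5981, -0.3543, -0.0004], 0.94)]
```

View pics/both.png

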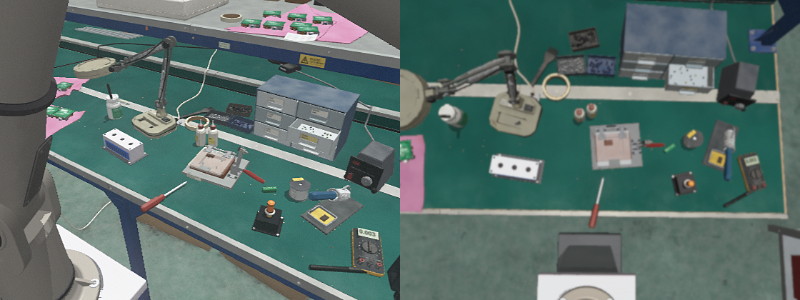

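```bash
cat >> h.py <<'E'
def world(cam,d):
    c=r.get_calibration(cam); K=c['mtx']; T=c['extrinsics']
    v,u=np.mgrid[:d.shape[0],:d.shape[1]]
    P=np.stack([(u-K[0,2])/K[0,0]*d,(v-K[1,2])/K[1,1]*d,d],-1)
    return P@T[:3,:3].T+T[:3,3]
def px(cam,p):
    c=r.get_calibration(cam); q=np.linalg.inv(c['extrinsics'])@np.append(p,1); q=c['mtx']@q[:3]; return q[:2]/q[2]
E
python3 - <<'E'
from h import *
for cam in ['top','scene']:
    p,d=r.grab_frame(cam); W=world(cam,d)
    print(cam,r.get_calibration(cam)['extrinsics'][:3,3],px(cam,[.494,.24,.054]),px(cam,[.45,-.324,.08]))
    m=(abs(W[...,0]-.494)<.06)&(abs(W[...,1]-.24)<.11)&(abs(W[...,2]-.054)<.006)&(d>0)
    P=W[m]; print(m.sum(),np.median(P[:,2]),cv2.minAreaRect(P[:,:2].astype(np.float32)*1000))
    hsv=cv2.cvtColor(p,cv2.COLOR_RGB2HSV)
    m=(abs(W[...,0]-.45)<.03)&(abs(W[...,1]+.324)<.03)&(hsv[...,1]>130)&(hsv[...,0]<25)&(hsv[...,2]>90)
    P=W[m]; print(m.sum(),P.min(0),P.max(0),np.median(P,0))
    m=(abs(W[...,0]-.45)<.05)&(abs(W[...,1]+.324)<.05)&(abs(W[...,2]-.036)<.004)
    P=W[m]; print(m.sum(),np.median(P,0),cv2.minAreaRect(P[:,:2].astype(np.float32)*1000))
a=r.grab_frame('top')[0]
def crop(c): u,v=px('top',c).astype(int); return cv2.resize(a[v-30:v+30,u-40:u+40,::-1],(400,300),interpolation=cv2.INTER_CUBIC)
cv2.imwrite('pics/c1.png',np.hstack([crop([.494,.24,.054]),crop([.45,-.324,.08])]))
E
```

```text
top [ 0.44126977 -0.01705699  0.94038173] [159.37036711 234.59047274] [408.11430391 257.74959424]
1608 0.054315564481122736 ((496.0176696777344, 241.1495361328125), (152.060302734375, 55.835227966308594), 82.19780731201172)
62 [ 0.44492922 -0.346848    0.03502911] [ 0.46055386 -0.3131538   0.08413133] [ 0.45172875 -0.32134859  0.08001807]
446 [ 0.45231378 -0.31630961  0.03642393] ((453.6090393066406, -321.4652404785156), (55.85911178588867, 56.69232940673828), 11.933366775512695)
scene [-0.15226307 -0.51134431  0.67409637] [171.24678044 194.44500542] [379.9944094  284.32348882]
910 0.05569521183197962 ((491.9478454589844, 241.28598022460938), (157.0056610107422, 60.360694885253906), 82.8683090209961)
121 [ 0.44024454 -0.33030148  0.03787353] [ 0.47658487 -0.31422509  0.08402623] [ 0.44404387 -0.32383579  0.07293702]
583 [ 0.44120227 -0.32654644  0.03758231] ((449.0903625488281, -321.67596435546875), (58.22294235229492, 55.9889030456543), 11.881136894226074)
```

View pics/c1.png

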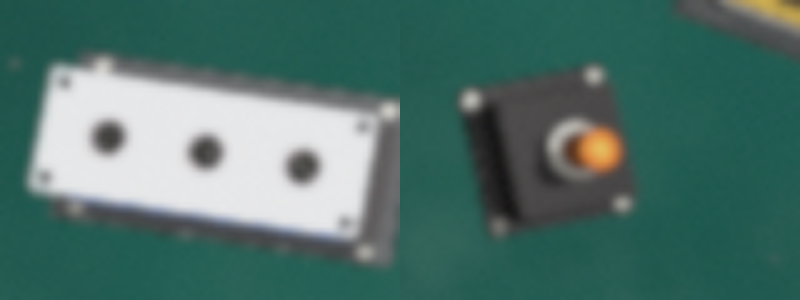

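```bash
cat >> h.py <<'E'
from scipy.spatial.transform import Rotation as Ro
def delta(t):
    o=r.get_obs(); R=Ro.from_rotvec(o['orientation'])
    print('d mm',np.round(R.inv().apply(np.array(t)-o['tcp_pos'])*1000,1),'tilt',np.round(R.as_matrix()[:,2],4),'clk',round(o['clock'],2),'tcp',np.round(o['tcp_pos'],4),'F',np.round(o['contact_force'],1))
E
python3 -c "
from h import *
delta([.452,-.3215,.19])"
```

```text
d mm [ 331.1 -230.     9. ] tilt [ 0. -0. -1.] clk 1.25 tcp [ 0.2077 -0.6423  0.199 ] F [ 0.7 -0.2  1.6]
```

```bash
python3 -m jog '[{"x":0.041,"y":-0.029},{"x":0.041,"y":-0.029},{"x":0.041,"y":-0.029},{"x":0.041,"y":-0.029},{"x":0.041,"y":-0.029},{"x":0.041,"y":-0.029},{"x":0.041,"y":-0.029},{"x":0.041,"y":-0.029}]'
python3 - <<'E'
from h import *
delta([.452,-.3215,.19])
p,d=shot('wrist','w0'); delta([.452,-.3215,.19]); T=r.get_calibration('wrist')['extrinsics']; print(T)
W=world('wrist',d); hsv=cv2.cvtColor(p,cv2.COLOR_RGB2HSV)
m=(abs(W[...,0]-.45)<.04)&(abs(W[...,1]+.324)<.04)&(abs(W[...,2]-.08)<.006)
P=W[m]; print(m.sum(),np.median(P,0),cv2.minEnclosingCircle(P[:,:2].astype(np.float32)*1000) if len(P) else 0)
E
```

```text
d mm [ 331.1 -230.     9. ] tilt [ 0. -0. -1.] clk 1.25 tcp [ 0.2077 -0.6423  0.199 ] F [ 0.7 -0.2  1.6]
d mm [ 331.1 -230.     9. ] tilt [ 0.  0. -1.] clk 1.3 tcp [ 0.2077 -0.6423  0.199 ] F [ 0.1  0.8 -0.1]
[[ 3.07421109e-01 -9.06013501e-01 -2.90915448e-01  2.81771146e-01]
 [-9.51573153e-01 -2.92988655e-01 -9.30923302e-02 -6.17659826e-01]
 [-8.92017740e-04  3.05445877e-01 -9.52209021e-01  3.74650291e-01]
 [ 0.00000000e+00  0.00000000e+00  0.00000000e+00  1.00000000e+00]]
0 [nan nan nan] 0validation failed for argument at $[0]...
  return _methods._mean(a, axis=axis, dtype=dtype,
  ret = um.true_divide(
```

View pics/w0.png

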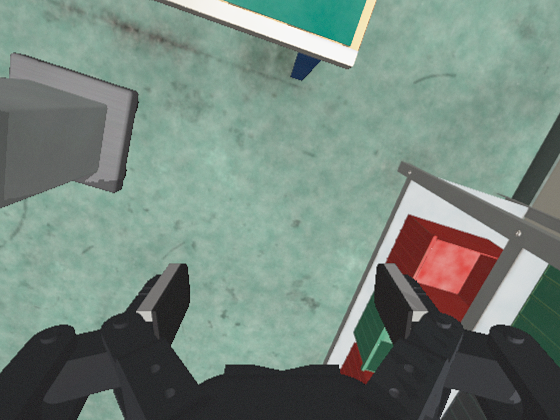

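The call was refused, so the arm is still at its start: the wrist picture shows the floor, with the table corner at about (350,60). I expect each row needs every key.

```bash
python3 -m jog '[{"fingers":0.085,"x":0.041,"y":-0.029,"z":0,"rx":0,"ry":0,"rz":0},{"fingers":0.085,"x":0.041,"y":-0.029,"z":0,"rx":0,"ry":0,"rz":0},{"fingers":0.085,"x":0.041,"y":-0.029,"z":0,"rx":0,"ry":0,"rz":0},{"fingers":0.085,"x":0.041,"y":-0.029,"z":0,"rx":0,"ry":0,"rz":0},{"fingers":0.085,"x":0.041,"y":-0.029,"z":0,"rx":0,"ry":0,"rz":0},{"fingers":0.085,"x":0.041,"y":-0.029,"z":0,"rx":0,"ry":0,"rz":0},{"fingers":0.085,"x":0.041,"y":-0.029,"z":0,"rx":0,"ry":0,"rz":0}]'
cat > wl.py <<'E'
from h import *
delta([.452,-.3215,.19])
p,d=shot('wrist','w1'); W=world('wrist',d); hsv=cv2.cvtColor(p,cv2.COLOR_RGB2HSV)
m=(abs(W[...,0]-.45)<.04)&(abs(W[...,1]+.324)<.04)&(abs(W[...,2]-.08)<.004)
P=W[m]; print(m.sum(),np.median(P,0),cv2.minEnclosingCircle(P[:,:2].astype(np.float32)*1000) if len(P) else 0)
m=(abs(W[...,0]-.45)<.05)&(abs(W[...,1]+.324)<.05)&(abs(W[...,2]-.048)<.004)
P=W[m]; print('flange',m.sum(),cv2.minEnclosingCircle(P[:,:2].astype(np.float32)*1000) if len(P) else 0)
print([ (np.round(x['xyz'],4),x['score']) for x in r.landmark_of('cartridge','wrist')[:2]])
E
python3 wl.py
```

```text
clock: 2.17
tcp_pos: [0.4192, -0.3595, 0.1993]
orientation: [3.103, 0.489, 0.001]
contact_force: [0.2, -0.5, -0.5]
grip_width: 0.0848
gripper_force: 0.0
d mm [ 42.9 -26.1   9.3] tilt [ 5.e-04 -5.e-04 -1.e+00] clk 2.17 tcp [ 0.4192 -0.3595  0.1993] F [ 0.2 -0.5 -0.5]
319 [ 0.45741482 -0.31463948  0.08092111] ((456.8582763671875, -314.42706298828125), 9.239304542541504)
flange 157 ((456.99249267578125, -314.469482421875), 12.783171653747559)
[(array([ 0.4481, -0.3249,  0.006 ]), 0.82)]
```

View pics/w1.png

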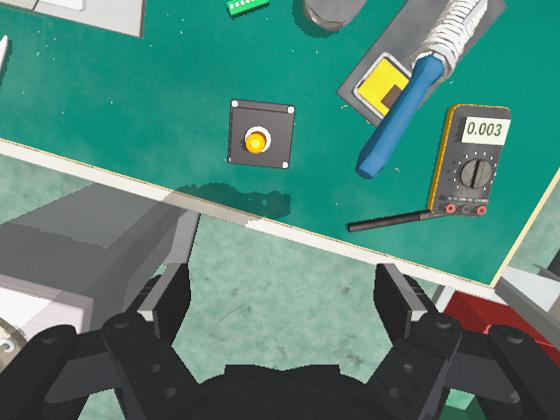

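The orange grip shows at (256,142), on the stand. The arm was still settling, so I'll measure again.

```bash
python3 wl.py
```

```text
d mm [ 38.2 -22.5   9.5] tilt [ 0.0025  0.0021 -1.    ] clk 2.27 tcp [ 0.4229 -0.355   0.1994] F [ 0.3 -0.4 -0.2]
310 [ 0.44978344 -0.32574248  0.0804258 ] ((449.2995910644531, -325.73724365234375), 9.164758682250977)
flange 159 ((449.47137451171875, -325.6166687011719), 12.834217071533203)
[(array([ 0.4515, -0.3262,  0.0053]), 0.81)]
```

```bash
python3 -m jog '[{"fingers":0.085,"x":0.012,"y":-0.007,"z":0.022,"rx":0,"ry":0,"rz":0},{"fingers":0.085,"x":0.012,"y":-0.007,"z":0.022,"rx":0,"ry":0,"rz":0},{"fingers":0.06,"x":0.011,"y":-0.006,"z":0.022,"rx":0,"ry":0,"rz":0},{"fingers":0.06,"x":0,"y":0,"z":0,"rx":0,"ry":0,"rz":0},{"fingers":0.06,"x":0,"y":0,"z":0,"rx":0,"ry":0,"rz":0}]'
sed -i 's/.452,-.3215,.19/.450,-.325,.054/' wl.py; python3 wl.py
```

```text
clock: 3.0
tcp_pos: [0.4449, -0.3327, 0.1338]
orientation: [3.103, 0.486, 0.0]
contact_force: [-1.8, -0.0, 0.2]
grip_width: 0.0598
gripper_force: 0.0
d mm [ 7.2 -5.8 79.7] tilt [ 3.0e-04 -1.1e-03 -1.0e+00] clk 3.0 tcp [ 0.4449 -0.3327  0.1338] F [-1.8 -0.   0.2]
463 [ 0.45271612 -0.32226512  0.08088462] ((452.0577697753906, -322.4706115722656), 9.116827964782715)
flange 239 ((452.4432373046875, -322.4036865234375), 12.695050239562988)
[(array([ 0.4529, -0.326 , -0.0021]), 0.26)]
```

View pics/w1.png

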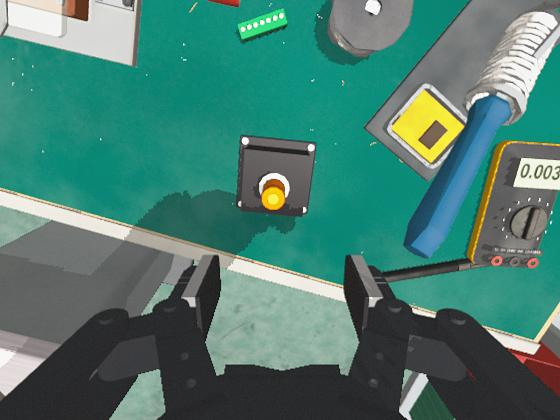

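```bash
python3 wl.py; python3 wl.py
```

```text
d mm [ 6.7 -5.9 80.1] tilt [ 0.0012 -0.0014 -1.    ] clk 3.1 tcp [ 0.4453 -0.3325  0.1341] F [-0.8  0.3  0. ]
447 [ 0.4524278  -0.32206863  0.08043567] ((451.7337646484375, -322.1711120605469), 8.99616813659668)
flange 249 ((451.60986328125, -322.1637268066406), 12.769821166992188)
[(array([ 0.448 , -0.3267,  0.006 ]), 0.91)]
d mm [ 6.4 -5.4 79.9] tilt [ 0.0012 -0.0011 -1.    ] clk 3.2 tcp [ 0.4454 -0.332   0.1339] F [-0.2  1.1 -0.3]
449 [ 0.45241412 -0.32195496  0.0803704 ] ((451.5993957519531, -322.1324768066406), 9.20464038848877)
flange 249 ((451.5766906738281, -322.19049072265625), 12.875921249389648)
[(array([ 0.4513, -0.3234,  0.0496]), 0.17)]
```

```bash
python3 -m jog '[{"fingers":0.06,"x":0.009,"y":-0.007,"z":0.02,"rx":0,"ry":0,"rz":0},{"fingers":0.06,"x":0,"y":0,"z":0.017,"rx":0,"ry":0,"rz":0},{"fingers":0.06,"x":0,"y":0,"z":0,"rx":0,"ry":0,"rz":0},{"fingers":0.06,"x":0,"y":0,"z":0,"rx":0,"ry":0,"rz":0}]'
sed -i 's/.450,-.325,.054/.4517,-.3223,.054/' wl.py; python3 wl.py;  python3 wl.py
```

```text
clock: 3.8
tcp_pos: [0.4518, -0.3222, 0.0963]
orientation: [3.103, 0.488, 0.0]
contact_force: [0.5, -0.5, 0.7]
grip_width: 0.0601
gripper_force: 0.0
d mm [-0.2  0.1 42.3] tilt [ 1.e-04 -3.e-04 -1.e+00] clk 3.8 tcp [ 0.4518 -0.3222  0.0963] F [ 0.5 -0.5  0.7]
614 [ 0.45276988 -0.32217421  0.08075977] ((451.95269775390625, -322.62274169921875), 9.125869750976562)
flange 323 ((451.6640625, -322.5765075683594), 12.927131652832031)
[(array([ 0.4471, -0.324 ,  0.0059]), 0.62)]
d mm [-0.4 -0.1 42.6] tilt [ 8.e-04 -7.e-04 -1.e+00] clk 3.9 tcp [ 0.4521 -0.3222  0.0966] F [-1.2  0.5 -0. ]
610 [ 0.45266368 -0.32208016  0.08055703] ((451.72528076171875, -322.3211669921875), 9.227434158325195)
flange 340 ((451.63763427734375, -322.47174072265625), 12.940709114074707)
[(array([ 0.4497, -0.3228,  0.004 ]), 0.69)]
```

View pics/w1.png

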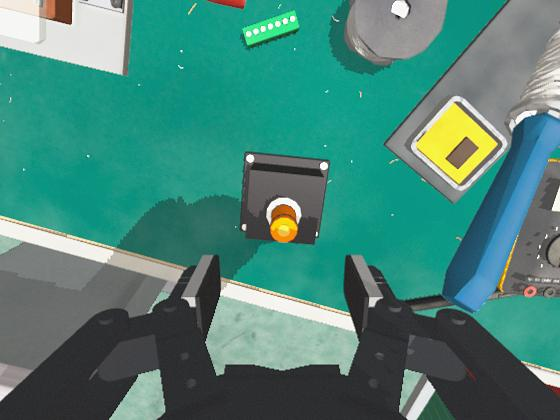

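The grip shows at (283,230), midway between the fingers. Descending and closing.

```bash
python3 -m jog '[{"fingers":0.06,"x":0,"y":0,"z":0.022,"rx":0,"ry":0,"rz":0},{"fingers":0.06,"x":0,"y":0,"z":0.02,"rx":0,"ry":0,"rz":0},{"fingers":0.04,"x":0,"y":0,"z":0,"rx":0,"ry":0,"rz":0},{"fingers":0.0,"x":0,"y":0,"z":0,"rx":0,"ry":0,"rz":0},{"fingers":0.0,"x":0,"y":0,"z":0,"rx":0,"ry":0,"rz":0},{"fingers":0.0,"x":0,"y":0,"z":0,"rx":0,"ry":0,"rz":0}]' 60
```

```text
clock: 4.75
tcp_pos: [0.4523, -0.3218, 0.0547]
orientation: [3.102, 0.489, 0.001]
contact_force: [-0.3, 0.7, -0.6]
grip_width: 0.0001
gripper_force: 0.0
```

```bash
python3 wl.py; python3 -c "
from h import *
p,d=r.grab_frame('scene');u,v=px('scene',[.45,-.32,.1]).astype(int)
w=cv2.imread('pics/w1.png')
c=cv2.resize(p[v-60:v+60,u-60:u+60,::-1],(360,360),interpolation=cv2.INTER_CUBIC)
cv2.imwrite('pics/g.png',np.hstack([c,cv2.resize(w,(440,360))]))"
```

```text
d mm [-0.7  0.3  0.7] tilt [ 1.e-03 -6.e-04 -1.e+00] clk 4.75 tcp [ 0.4523 -0.3218  0.0547] F [-0.3  0.7 -0.6]
214 [ 0.45828094 -0.32161405  0.07932762] ((453.0789794921875, -322.5338439941406), 9.023688316345215)
flange 501 ((451.5232849121094, -322.35516357421875), 12.943921089172363)
[(array([ 0.4491, -0.3235,  0.0043]), 0.62)]
```

View pics/g.png

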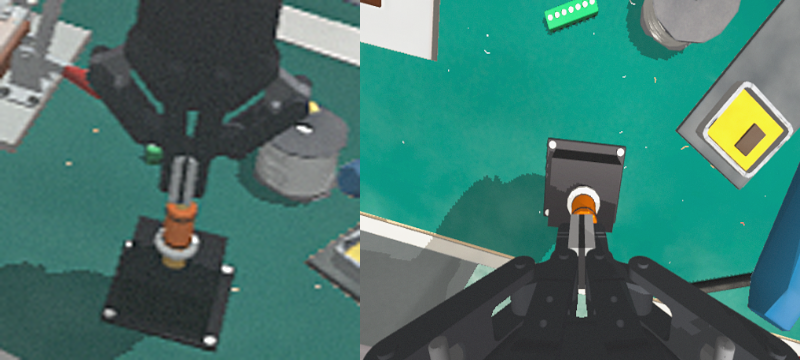

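The fingers closed without the grip between them. The wrist view has them over the near half of the grip, so I'll measure the fingertips from depth.

```bash
python3 - <<'E'
from h import *
o=r.get_obs(); p,d=r.grab_frame('wrist'); W=world('wrist',d)
print(px('wrist',o['tcp_pos']),px('wrist',[.4517,-.3223,.08]), o['tcp_pos'],r.get_calibration('wrist')['extrinsics'][:3,3])
for v in range(225,330,7): print(v,[np.round(W[v,u]*1000).astype(int).tolist() for u in (270,278,284,290,298)])
p,d=r.grab_frame('scene'); W=world('scene',d)
m=(abs(W[...,0]-.45)<.06)&(abs(W[...,1]+.32)<.03)&(W[...,2]>.045)&(W[...,2]<.13)&(p.max(-1)<140)
P=W[m]
for z in np.arange(.05,.13,.01):
    Q=P[abs(P[:,2]-z)<.005]; print(round(z,3),len(Q),Q.min(0) if len(Q) else 0,Q.max(0) if len(Q) else 0)
E
```

```text
[283.14044076 238.46066821] [284.29480145 259.54057372] [ 0.45203013 -0.32165781  0.0542828 ] [ 0.52597998 -0.29699964  0.22985704]
225 [[457, -312, 51], [458, -317, 51], [460, -320, 53], [460, -324, 49], [461, -328, 49]]
232 [[452, -313, 51], [458, -317, 61], [459, -320, 63], [460, -323, 62], [457, -330, 50]]
239 [[452, -314, 60], [458, -317, 70], [459, -320, 72], [461, -323, 73], [457, -329, 61]]
246 [[452, -314, 70], [458, -317, 80], [459, -320, 80], [460, -323, 79], [458, -328, 73]]
253 [[461, -312, 96], [462, -316, 95], [462, -319, 95], [463, -321, 95], [458, -328, 80]]
260 [[461, -313, 103], [461, -316, 101], [462, -319, 102], [463, -321, 102], [460, -326, 94]]
267 [[460, -313, 107], [461, -316, 108], [462, -318, 108], [463, -321, 107], [461, -325, 102]]
274 [[461, -313, 114], [461, -316, 113], [462, -319, 114], [463, -321, 114], [460, -326, 107]]
281 [[461, -313, 120], [461, -316, 119], [462, -318, 119], [463, -321, 119], [464, -324, 119]]
288 [[461, -313, 124], [461, -316, 124], [462, -318, 124], [463, -320, 125], [464, -324, 124]]
295 [[462, -313, 131], [459, -317, 125], [46
[... 401 characters left out ...]
-321, 141], [464, -322, 146]]
0.05 23 [ 0.43869487 -0.33445347  0.04690345] [ 0.45186423 -0.30952819  0.05460515]
0.06 16 [ 0.43944783 -0.33042436  0.05518202] [ 0.45151215 -0.31429356  0.06479397]
0.07 11 [ 0.44203213 -0.32977503  0.06629663] [ 0.45227949 -0.31375969  0.07447886]
0.08 22 [ 0.43976443 -0.33040776  0.07581013] [ 0.44930674 -0.31279685  0.08301065]
0.09 11 [ 0.43894983 -0.32817531  0.0899262 ] [ 0.44234973 -0.31418319  0.09426548]
0.1 61 [ 0.43806457 -0.33394346  0.09556735] [ 0.44859942 -0.30903043  0.10476126]
0.11 60 [ 0.43594202 -0.3341984   0.10506866] [ 0.45012983 -0.30941809  0.114712  ]
0.12 67 [ 0.43758046 -0.33423851  0.11502398] [ 0.45275131 -0.3072749   0.12462224]
```

The fingertips are really at z≈0.09, about 36 mm above the reported TCP. I'll trust the picture, reopen and go down in stages.

```bash
python3 -m jog '[{"fingers":0.06,"x":0,"y":0,"z":0,"rx":0,"ry":0,"rz":0},{"fingers":0.06,"x":0,"y":0,"z":0,"rx":0,"ry":0,"rz":0},{"fingers":0.06,"x":0,"y":0,"z":0,"rx":0,"ry":0,"rz":0},{"fingers":0.06,"x":0,"y":0,"z":0.015,"rx":0,"ry":0,"rz":0},{"fingers":0.06,"x":0,"y":0,"z":0.015,"rx":0,"ry":0,"rz":0},{"fingers":0.04,"x":0,"y":0,"z":0,"rx":0,"ry":0,"rz":0},{"fingers":0.04,"x":0,"y":0,"z":0,"rx":0,"ry":0,"rz":0},{"fingers":0.04,"x":0,"y":0,"z":0,"rx":0,"ry":0,"rz":0}]' 60
python3 - <<'E'
from h import *
o=r.get_obs(); p,d=shot('wrist','w2'); W=world('wrist',d)
# dark finger pixels near TCP: lowest z
R=Ro.from_rotvec(o['orientation']); Q=R.inv().apply((W-o['tcp_pos']).reshape(-1,3)).reshape(W.shape)
m=(abs(Q[...,0])<.014)&(abs(Q[...,1])>.016)&(abs(Q[...,1])<.04)&(Q[...,2]<0.03)&(Q[...,2]>-.1)
for s in (-1,1):
    S=Q[m&(Q[...,1]*s>0)]; 
    print(s,len(S)); 
    for z in np.arange(-.08,.03,.005):
        k=S[abs(S[:,2]-z)<.0025]
        if len(k): print(round(z,3),len(k),np.round(k.min(0)*1000),np.round(k.max(0)*1000))
print(o['tcp_pos'],o['contact_force'],o['grip_width'])
m=(abs(W[...,0]-.45)<.04)&(abs(W[...,1]+.324)<.015)&(abs(W[...,2]-.08)<.004)
print(cv2.minEnclosingCircle(Q[m][:,:2].astype(np.float32)*1000), Q[m].mean(0))
E
```

```text
clock: 6.0
tcp_pos: [0.4522, -0.3218, 0.0243]
orientation: [3.103, 0.489, 0.001]
contact_force: [1.1, -0.4, -0.3]
grip_width: 0.0403
gripper_force: 0.0
-1 5510
-0.08 450 [  3. -40. -82.] [ 14. -22. -78.]
-0.075 264 [-10. -40. -77.] [ 13. -21. -73.]
-0.07 463 [-12. -27. -72.] [ 12. -21. -68.]
-0.065 280 [-11. -34. -67.] [ 12. -20. -63.]
-0.06 291 [-11. -34. -62.] [ 12. -21. -58.]
-0.055 256 [-11. -34. -57.] [ 12. -21. -53.]
-0.05 226 [-11. -35. -52.] [ 11. -21. -48.]
-0.045 196 [-11. -34. -47.] [ 12. -21. -43.]
-0.04 134 [-11. -33. -42.] [ 11. -21. -38.]
-0.035 31 [-10. -21. -37.] [  9. -21. -34.]
-0.015 319 [-14. -27. -14.] [ 14. -16. -13.]
-0.01 465 [-14. -28. -12.] [ 14. -16. -10.]
0.015 10 [-13. -34.  16.] [ 13. -31.  17.]
0.02 468 [-14. -40.  18.] [ 14. -30.  22.]
0.025 39 [-14. -40.  23.] [ 14. -35.  24.]
1 5734
-0.08 511 [  1.  20. -82.] [ 14.  40. -78.]
-0.075 243 [-10.  19. -77.] [ 13.  38. -73.]
-0.07 469 [-12.  19. -72.] [ 12.  26. -68.]
-0.065 287 [-11.  19. -67.] [ 11.  33. -63.]
-0.06 273 [-12.  19. -62.] [ 11.  33. -58.]
-0.055 262 [-11.  19. -57.] [ 11.  33. -53.]
-0.05 234 [-11.  19. -52.] [ 11.  33. -48.]
-0.045 195 [-12.  19. -47.] [ 12.  33. -43.]
-0.04 134 [-11.  19. -42.] [ 11.  31. -38.]
-0.035 32 [-11.  19. -37.] [  9.  19. -34.]
-0.015 306 [-14.  16. -14.] [ 14.  30. -13.]
-0.01 548 [-14.  16. -12.] [ 14.  30. -10.]
0.02 157 [-14.  35.  18.] [14. 40. 22.]
0.025 35 [-13.  36.  23.] [11. 40. 24.]
[ 0.4522077  -0.32177318  0.0243178 ] [ 1.09508951 -0.39981014 -0.28964802] 0.04028577400261154
((2.4771411418914795, 7.385594367980957), 16.560302734375) [ 0.00108242  0.00204431 -0.05591442]
```

View pics/w2.png

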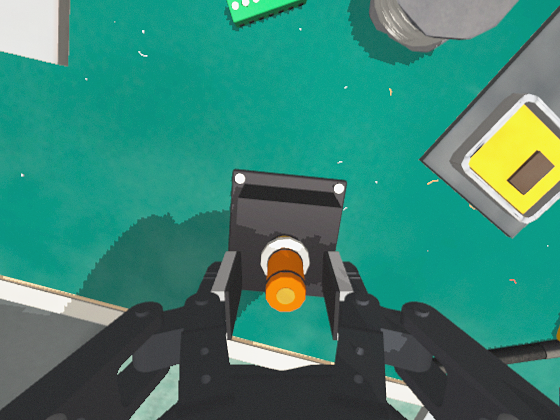

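The fingers straddle the orange grip (285,295), with the tips at z≈0.060. I'll go down 3 mm, shift 1 mm and close.

```bash
python3 -m jog '[{"fingers":0.04,"x":0,"y":0.001,"z":0.003,"rx":0,"ry":0,"rz":0},{"fingers":0.0,"x":0,"y":0,"z":0,"rx":0,"ry":0,"rz":0},{"fingers":0.0,"x":0,"y":0,"z":0,"rx":0,"ry":0,"rz":0},{"fingers":0.0,"x":0,"y":0,"z":0,"rx":0,"ry":0,"rz":0}]' 60
```

```text
clock: 6.55
tcp_pos: [0.4522, -0.3226, 0.0211]
orientation: [3.103, 0.489, 0.0]
contact_force: [-0.2, 0.7, 1.2]
grip_width: 0.0165
gripper_force: 58.4
```

Grip held at 58 N. Lifting straight up.

```bash
python3 -m jog '[{"fingers":0.0,"x":0,"y":0,"z":-0.015,"rx":0,"ry":0,"rz":0},{"fingers":0.0,"x":0,"y":0,"z":-0.025,"rx":0,"ry":0,"rz":0},{"fingers":0.0,"x":0,"y":0,"z":-0.045,"rx":0,"ry":0,"rz":0},{"fingers":0.0,"x":0,"y":0,"z":-0.045,"rx":0,"ry":0,"rz":0},{"fingers":0.0,"x":0,"y":0,"z":0,"rx":0,"ry":0,"rz":0}]'
python3 -c "
from h import *
delta([.495,.241,.15]); print(r.get_obs()['joints'])"
```

```text
clock: 7.18
tcp_pos: [0.4546, -0.3238, 0.1557]
orientation: [3.098, 0.488, 0.01]
contact_force: [-0.0, 0.1, -0.9]
grip_width: 0.0161
gripper_force: 59.0
d mm [ 212.1 -525.1    3.7] tilt [ 0.0069 -0.0041 -1.    ] clk 7.17 tcp [ 0.4546 -0.3238  0.1557] F [-0.   0.1 -0.9]
[ 0.61959209  0.33379302 -0.13835338  1.88165455  0.05720445  0.92186655
 -0.80363278]
```

```bash
python3 -m jog '[{"fingers":0,"x":0.014,"y":-0.048,"z":0,"rx":0,"ry":0,"rz":0},{"fingers":0,"x":0.014,"y":-0.048,"z":0,"rx":0,"ry":0,"rz":0},{"fingers":0,"x":0.014,"y":-0.048,"z":0,"rx":0,"ry":0,"rz":0},{"fingers":0,"x":0.014,"y":-0.048,"z":0,"rx":0,"ry":0,"rz":0},{"fingers":0,"x":0.014,"y":-0.048,"z":0,"rx":0,"ry":0,"rz":0},{"fingers":0,"x":0.014,"y":-0.048,"z":0,"rx":0,"ry":0,"rz":0},{"fingers":0,"x":0.014,"y":-0.048,"z":0,"rx":0,"ry":0,"rz":0},{"fingers":0,"x":0.014,"y":-0.048,"z":0,"rx":0,"ry":0,"rz":0}]' && python3 -m jog '[{"fingers":0,"x":0.014,"y":-0.048,"z":0,"rx":0,"ry":0,"rz":0},{"fingers":0,"x":0.014,"y":-0.048,"z":0,"rx":0,"ry":0,"rz":0},{"fingers":0,"x":0.014,"y":-0.045,"z":0,"rx":0,"ry":0,"rz":0},{"fingers":0,"x":0,"y":0,"z":0,"rx":0,"ry":0,"rz":0},{"fingers":0,"x":0,"y":0,"z":0,"rx":0,"ry":0,"rz":0},{"fingers":0,"x":0,"y":0,"z":0,"rx":0,"ry":0,"rz":0}]'
cat > wh.py <<'E'
from h import *
o=r.get_obs(); R=Ro.from_rotvec(o['orientation'])
p,d=shot('wrist','wh'); W=world('wrist',d); delta([.495,.241,.15])
m=(abs(W[...,0]-.494)<.06)&(abs(W[...,1]-.24)<.11)&(abs(W[...,2]-.054)<.005)&(d>0)
P=W[m]; print(m.sum(),np.median(P[:,2]),cv2.minAreaRect(P[:,:2].astype(np.float32)*1000))
print([(np.round(x['xyz'],4).tolist(),round(x['score'],2)) for x in r.landmark_of('well_1','wrist')])
g=p.max(-1).astype(np.uint8); mm=cv2.morphologyEx(m.astype(np.uint8),cv2.MORPH_CLOSE,np.ones((45,45)))
b=((g<110)&(mm>0)).astype(np.uint8); n,l,s,c=cv2.connectedComponentsWithStats(b)
cal=r.get_calibration('wrist'); T=cal['extrinsics']
for i in range(1,n):
    if s[i,4]>60:
        ray=T[:3,:3]@np.linalg.solve(cal['mtx'],[*c[i],1]); k=(.054-T[2,3])/ray[2]; print(s[i],c[i].round(1),np.round((T[:3,3]+k*ray)*1000,1))
E
python3 wh.py
```

```text
clock: 8.18
tcp_pos: [0.4397, 0.0786, 0.1508]
orientation: [3.103, 0.489, -0.001]
contact_force: [0.6, 0.5, -1.2]
grip_width: 0.0163
gripper_force: 59.0
clock: 8.93
tcp_pos: [0.4371, 0.2227, 0.1507]
orientation: [3.103, 0.486, -0.001]
contact_force: [0.4, -0.1, -0.9]
grip_width: 0.0162
gripper_force: 59.0
d mm [60.5  0.3  0.8] tilt [-3.e-04 -9.e-04 -1.e+00] clk 8.97 tcp [0.4373 0.2228 0.1508] F [-0.7  0.6 -0.1]
12676 0.054685761372592595 ((493.9577941894531, 240.17486572265625), (150.41424560546875, 56.08620071411133), 82.24701690673828)
[([0.4924, 0.2365, 0.0512], 0.93), ([0.5018, 0.2844, 0.055], 0.69), ([0.49, 0.1957, 0.0521], 0.59)]
[225  91  19  20 273] [234.  100.4] [500.1 284.6  54. ]
[275 116  19  19 247] [283.8 124.8] [494.1 240.3  54. ]
[323 140  18  18 236] [331.5 148.3] [488.  195.9  54. ]
```

View pics/wh.png

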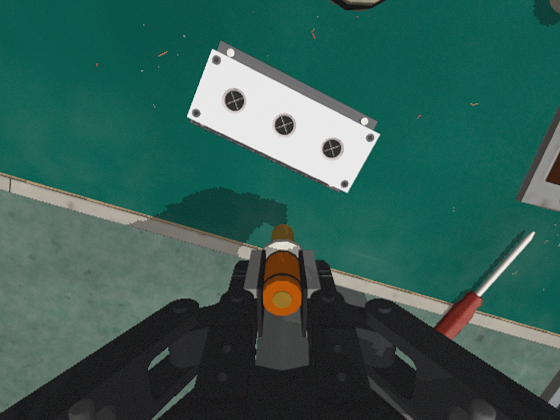

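The wells show at (234,100), (284,125) and (331,148), and the cartridge is held upright at (283,290). Moving above the middle well.

```bash
python3 -m jog '[{"fingers":0,"x":0.02,"y":0,"z":0.017,"rx":0,"ry":0,"rz":0},{"fingers":0,"x":0.02,"y":0.001,"z":0.017,"rx":0,"ry":0,"rz":0},{"fingers":0,"x":0.02,"y":0,"z":0.017,"rx":0,"ry":0,"rz":0},{"fingers":0,"x":0,"y":0,"z":0,"rx":0,"ry":0,"rz":0},{"fingers":0,"x":0,"y":0,"z":0,"rx":0,"ry":0,"rz":0}]'
cat > wc.py <<'E'
from h import *
o=r.get_obs(); p,d=shot('wrist','wc'); W=world('wrist',d); t=o['tcp_pos']
delta([.4946,.240,.075])
for nm,h in (('top',.059),('flangetop',.029)):
    m=(np.hypot(W[...,0]-t[0],W[...,1]-t[1])<.02)&(abs(W[...,2]-t[2]-h)<.004)
    hs=cv2.cvtColor(p,cv2.COLOR_RGB2HSV)
    P=W[m]; c,rad=cv2.minEnclosingCircle(P[:,:2].astype(np.float32)*1000); print(nm,m.sum(),np.round(c,1),rad,np.median(P[:,2])-t[2])
E
python3 wc.py
```

```text
clock: 9.65
tcp_pos: [0.4942, 0.2414, 0.1003]
orientation: [3.103, 0.488, -0.001]
contact_force: [-0.9, -0.2, 0.5]
grip_width: 0.0163
gripper_force: 59.0
d mm [-0.1  1.6 25.6] tilt [ 3.e-04 -0.e+00 -1.e+00] clk 9.7 tcp [0.4942 0.2416 0.1006] F [-0.8 -0.8 -0.3]
top 1911 [499.4 243.1] 18.89195442199707 0.05965506993044904
flangetop 441 [500.4 244.5] 9.970974922180176 0.02946465701642466
```

View pics/wc.png

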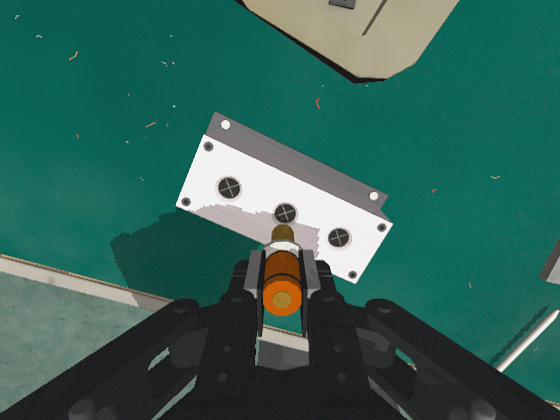

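```bash
cat > wd.py <<'E'
from h import *
o=r.get_obs(); p,d=shot('wrist','wd'); W=world('wrist',d); t=o['tcp_pos']; R=Ro.from_rotvec(o['orientation'])
hs=cv2.cvtColor(p,cv2.COLOR_RGB2HSV); Q=R.inv().apply((W-t).reshape(-1,3)).reshape(W.shape)
near=np.hypot(Q[...,0],Q[...,1])<.025
m=near&(abs(Q[...,2]+.0597)<.003)&(hs[...,1]>120)
print('top',m.sum(),[np.round(v*1000 if isinstance(v,float) else np.array(v)*1000,1) for v in cv2.minEnclosingCircle(Q[m][:,:2].astype(np.float32))])
m=near&(Q[...,2]>.002)&(Q[...,2]<.012)&(d<d.max())   # shaft, near-side surface, 13..23 below flange
S=Q[m]; print('shaft',len(S),np.round(S.min(0)*1000,1),np.round(S.max(0)*1000,1))
E
python3 wd.py
```

```text
top 1263 [array([ 7.2, -1. ]), np.float64(21.6)]
shaft 95 [ 0.8 -7.4  2. ] [6.5 6.2 9.6]
```

Shaft offset agrees with the grasp estimate and the cartridge is upright. Lowering into well 2, checking force.

```bash
python3 -m jog '[{"fingers":0,"x":0,"y":0.0015,"z":0.015,"rx":0,"ry":0,"rz":0},{"fingers":0,"x":0,"y":0,"z":0.012,"rx":0,"ry":0,"rz":0},{"fingers":0,"x":0,"y":0,"z":0,"rx":0,"ry":0,"rz":0},{"fingers":0,"x":0,"y":0,"z":0,"rx":0,"ry":0,"rz":0}]' && python3 -m jog '[{"fingers":0,"x":0,"y":0,"z":0.004,"rx":0,"ry":0,"rz":0},{"fingers":0,"x":0,"y":0,"z":0.004,"rx":0,"ry":0,"rz":0},{"fingers":0,"x":0,"y":0,"z":0,"rx":0,"ry":0,"rz":0}]'
```

```text
clock: 10.25
tcp_pos: [0.495, 0.2406, 0.0729]
orientation: [-3.103, -0.49, 0.0]
contact_force: [-0.4, -0.5, -1.0]
grip_width: 0.0161
gripper_force: 59.0
clock: 10.62
tcp_pos: [0.4948, 0.2403, 0.0646]
orientation: [3.103, 0.489, -0.001]
contact_force: [0.7, 1.1, -0.7]
grip_width: 0.0159
gripper_force: 59.0
```

```bash
python3 -m jog '[{"fingers":0,"x":0,"y":0,"z":0.004,"rx":0,"ry":0,"rz":0},{"fingers":0,"x":0,"y":0,"z":0.004,"rx":0,"ry":0,"rz":0},{"fingers":0,"x":0,"y":0,"z":0.004,"rx":0,"ry":0,"rz":0},{"fingers":0,"x":0,"y":0,"z":0,"rx":0,"ry":0,"rz":0}]'; python3 -m jog '[{"fingers":0,"x":0,"y":0,"z":0.0015,"rx":0,"ry":0,"rz":0},{"fingers":0,"x":0,"y":0,"z":0.0015,"rx":0,"ry":0,"rz":0},{"fingers":0,"x":0,"y":0,"z":0,"rx":0,"ry":0,"rz":0}]'
```

```text
clock: 11.12
tcp_pos: [0.4948, 0.2403, 0.0526]
orientation: [3.103, 0.489, -0.001]
contact_force: [-0.2, 0.2, -0.9]
grip_width: 0.0161
gripper_force: 59.0
clock: 11.5
tcp_pos: [0.495, 0.2405, 0.0499]
orientation: [3.103, 0.489, -0.0]
contact_force: [-0.4, 0.1, -0.5]
grip_width: 0.0162
gripper_force: 59.0
```

Flange is about 21 mm above the top, still free. Continuing in 1 mm steps.

```bash
python3 -m jog '[{"fingers":0,"x":0,"y":0,"z":0.001,"rx":0,"ry":0,"rz":0},{"fingers":0,"x":0,"y":0,"z":0.001,"rx":0,"ry":0,"rz":0},{"fingers":0,"x":0,"y":0,"z":0,"rx":0,"ry":0,"rz":0}]'
```

```text
clock: 11.88
tcp_pos: [0.4954, 0.2406, 0.0485]
orientation: [-3.103, -0.489, -0.001]
contact_force: [-0.1, -0.4, 5.2]
grip_width: 0.0161
gripper_force: 59.5
```

Contact at about 20 mm with 5 N, so well 2 is blocked. Raising and going to well 1.

```bash
python3 -m jog '[{"fingers":0,"x":0,"y":0,"z":-0.006,"rx":0,"ry":0,"rz":0},{"fingers":0,"x":0,"y":0,"z":-0.012,"rx":0,"ry":0,"rz":0},{"fingers":0,"x":0,"y":0,"z":-0.015,"rx":0,"ry":0,"rz":0},{"fingers":0,"x":0,"y":0,"z":0,"rx":0,"ry":0,"rz":0},{"fingers":0,"x":0.01,"y":-0.02,"z":0,"rx":0,"ry":0,"rz":0},{"fingers":0,"x":0.009,"y":-0.02,"z":0,"rx":0,"ry":0,"rz":0},{"fingers":0,"x":0,"y":0,"z":0,"rx":0,"ry":0,"rz":0},{"fingers":0,"x":0,"y":0,"z":0,"rx":0,"ry":0,"rz":0}]'; python3 -c "
from h import *
delta([.5006,.2843,.065])"; python3 wd.py
```

```text
clock: 12.88
tcp_pos: [0.5004, 0.2845, 0.0805]
orientation: [3.102, 0.491, -0.002]
contact_force: [0.7, -0.8, 0.1]
grip_width: 0.0164
gripper_force: 59.1
d mm [ 0.2  0.2 15.5] tilt [-9.e-04 -8.e-04 -1.e+00] clk 12.88 tcp [0.5004 0.2845 0.0805] F [ 0.7 -0.8  0.1]
top 1256 [array([ 6.8, -0.4]), np.float64(21.6)]
shaft 94 [ 1.  -6.7  2. ] [6.4 6.8 9.7]
```

```bash
python3 -m jog '[{"fingers":0,"x":0,"y":0,"z":0.008,"rx":0,"ry":0,"rz":0},{"fingers":0,"x":0,"y":0,"z":0.006,"rx":0,"ry":0,"rz":0},{"fingers":0,"x":0,"y":0,"z":0,"rx":0,"ry":0,"rz":0}]'; python3 -m jog '[{"fingers":0,"x":0,"y":0,"z":0.005,"rx":0,"ry":0,"rz":0},{"fingers":0,"x":0,"y":0,"z":0.005,"rx":0,"ry":0,"rz":0},{"fingers":0,"x":0,"y":0,"z":0.005,"rx":0,"ry":0,"rz":0},{"fingers":0,"x":0,"y":0,"z":0,"rx":0,"ry":0,"rz":0}]'; python3 -m jog '[{"fingers":0,"x":0,"y":0,"z":0.001,"rx":0,"ry":0,"rz":0},{"fingers":0,"x":0,"y":0,"z":0.001,"rx":0,"ry":0,"rz":0},{"fingers":0,"x":0,"y":0,"z":0.001,"rx":0,"ry":0,"rz":0},{"fingers":0,"x":0,"y":0,"z":0,"rx":0,"ry":0,"rz":0}]'
```

```text
clock: 13.3
tcp_pos: [0.5003, 0.2837, 0.0662]
orientation: [3.103, 0.489, -0.002]
contact_force: [-0.3, -0.1, -0.7]
grip_width: 0.0159
gripper_force: 59.1
clock: 13.8
tcp_pos: [0.5005, 0.2842, 0.0515]
orientation: [3.103, 0.489, -0.001]
contact_force: [-1.3, 0.1, -0.3]
grip_width: 0.0161
gripper_force: 59.1
clock: 14.3
tcp_pos: [0.5008, 0.2843, 0.049]
orientation: [3.103, 0.489, -0.0]
contact_force: [-0.0, -0.9, -0.2]
grip_width: 0.0163
gripper_force: 59.1
```

```bash
python3 -m jog '[{"fingers":0,"x":0,"y":0,"z":0.001,"rx":0,"ry":0,"rz":0},{"fingers":0,"x":0,"y":0,"z":0.0005,"rx":0,"ry":0,"rz":0},{"fingers":0,"x":0,"y":0,"z":0,"rx":0,"ry":0,"rz":0}]'
```

```text
clock: 14.68
tcp_pos: [0.5008, 0.2843, 0.0474]
orientation: [3.103, 0.489, -0.0]
contact_force: [-0.1, -0.2, -1.1]
grip_width: 0.0161
gripper_force: 59.1
```

```bash
python3 -m jog '[{"fingers":0,"x":0,"y":0,"z":0.001,"rx":0,"ry":0,"rz":0},{"fingers":0,"x":0,"y":0,"z":0.001,"rx":0,"ry":0,"rz":0},{"fingers":0,"x":0,"y":0,"z":0,"rx":0,"ry":0,"rz":0}]'
```

```text
clock: 15.05
tcp_pos: [0.5007, 0.2843, 0.0454]
orientation: [3.103, 0.489, -0.0]
contact_force: [0.3, -0.2, -1.4]
grip_width: 0.016
gripper_force: 59.1
```

Free 3 mm past the point where well 2 stopped it, so well 1 is the clear one. Continuing down to the contact.

```bash
python3 -m jog '[{"fingers":0,"x":0,"y":0,"z":0.003,"rx":0,"ry":0,"rz":0},{"fingers":0,"x":0,"y":0,"z":0.003,"rx":0,"ry":0,"rz":0},{"fingers":0,"x":0,"y":0,"z":0,"rx":0,"ry":0,"rz":0}]'; python3 -m jog '[{"fingers":0,"x":0,"y":0,"z":0.001,"rx":0,"ry":0,"rz":0},{"fingers":0,"x":0,"y":0,"z":0.001,"rx":0,"ry":0,"rz":0},{"fingers":0,"x":0,"y":0,"z":0.001,"rx":0,"ry":0,"rz":0},{"fingers":0,"x":0,"y":0,"z":0,"rx":0,"ry":0,"rz":0}]'; python3 -m jog '[{"fingers":0,"x":0,"y":0,"z":0.001,"rx":0,"ry":0,"rz":0},{"fingers":0,"x":0,"y":0,"z":0.001,"rx":0,"ry":0,"rz":0},{"fingers":0,"x":0,"y":0,"z":0,"rx":0,"ry":0,"rz":0}]'
```

```text
clock: 15.42
tcp_pos: [0.5006, 0.2842, 0.0391]
orientation: [3.103, 0.489, -0.001]
contact_force: [-0.1, -0.3, -0.5]
grip_width: 0.0165
gripper_force: 59.1
clock: 15.92
tcp_pos: [0.5011, 0.2845, 0.0369]
orientation: [-3.103, -0.489, -0.001]
contact_force: [-0.3, -1.2, 5.1]
grip_width: 0.0163
gripper_force: 59.4
clock: 16.3
tcp_pos: [0.501, 0.2845, 0.0348]
orientation: [-3.103, -0.489, -0.001]
contact_force: [-0.5, -1.4, 4.7]
grip_width: 0.0162
gripper_force: 59.4
```

```bash
python3 -m jog '[{"fingers":0,"x":0,"y":0,"z":0.001,"rx":0,"ry":0,"rz":0},{"fingers":0,"x":0,"y":0,"z":0.001,"rx":0,"ry":0,"rz":0},{"fingers":0,"x":0,"y":0,"z":0.001,"rx":0,"ry":0,"rz":0},{"fingers":0,"x":0,"y":0,"z":0.001,"rx":0,"ry":0,"rz":0},{"fingers":0,"x":0,"y":0,"z":0,"rx":0,"ry":0,"rz":0}]'; python3 -m jog '[{"fingers":0,"x":0,"y":0,"z":0.001,"rx":0,"ry":0,"rz":0},{"fingers":0,"x":0,"y":0,"z":0,"rx":0,"ry":0,"rz":0}]'
```

```text
clock: 16.92
tcp_pos: [0.501, 0.2845, 0.0306]
orientation: [-3.103, -0.489, -0.001]
contact_force: [-0.7, 0.4, 4.4]
grip_width: 0.016
gripper_force: 59.4
clock: 17.18
tcp_pos: [0.501, 0.2845, 0.0296]
orientation: [-3.103, -0.489, -0.001]
contact_force: [0.3, -0.2, 3.6]
grip_width: 0.016
gripper_force: 59.4
```

```bash
python3 -m jog '[{"fingers":0,"x":0,"y":0,"z":0.0007,"rx":0,"ry":0,"rz":0},{"fingers":0,"x":0,"y":0,"z":0,"rx":0,"ry":0,"rz":0}]'; python3 -m jog '[{"fingers":0,"x":0,"y":0,"z":0.0005,"rx":0,"ry":0,"rz":0},{"fingers":0,"x":0,"y":0,"z":0,"rx":0,"ry":0,"rz":0}]'
```

```text
clock: 17.42
tcp_pos: [0.501, 0.2845, 0.0292]
orientation: [-3.103, -0.489, -0.001]
contact_force: [-1.6, -0.8, 7.7]
grip_width: 0.0164
gripper_force: 60.1
clock: 17.68
tcp_pos: [0.5011, 0.2845, 0.0291]
orientation: [3.103, 0.489, 0.001]
contact_force: [-2.5, -2.0, 11.7]
grip_width: 0.0167
gripper_force: 60.4
```

```bash
python3 -m jog '[{"fingers":0,"x":0,"y":0,"z":0.0006,"rx":0,"ry":0,"rz":0},{"fingers":0,"x":0,"y":0,"z":0,"rx":0,"ry":0,"rz":0}]'; python3 - <<'E'
from h import *
p,d=shot('wrist','wf'); W=world('wrist',d); t=r.get_obs()['tcp_pos']
m=(np.hypot(W[...,0]-t[0],W[...,1]-t[1])<.0125)&(W[...,2]<.065)&(W[...,2]>.05); print(m.sum(),np.percentile(W[m][:,2],[5,25,50,75,95]))
m=(np.hypot(W[...,0]-.488,W[...,1]-.196)<.03)&(abs(W[...,2]-.054)<.005);print('holder top',np.median(W[m][:,2]))
E
```

```text
clock: 17.92
tcp_pos: [0.5011, 0.2845, 0.029]
orientation: [3.103, 0.489, 0.001]
contact_force: [-4.1, -3.5, 17.5]
grip_width: 0.0163
gripper_force: 61.0
647 [0.05433432 0.05763903 0.05858871 0.0613995  0.06421664]
holder top 0.054397596441875695
```

Flange top is 4.1 mm above the holder top, and the force rises steeply, so it is seated. Relaxing, releasing and retreating.

```bash
python3 -m jog '[{"fingers":0,"x":0,"y":0,"z":-0.0008,"rx":0,"ry":0,"rz":0},{"fingers":0.05,"x":0,"y":0,"z":0,"rx":0,"ry":0,"rz":0},{"fingers":0.05,"x":0,"y":0,"z":0,"rx":0,"ry":0,"rz":0},{"fingers":0.05,"x":0,"y":0,"z":0,"rx":0,"ry":0,"rz":0},{"fingers":0.05,"x":0,"y":0,"z":-0.02,"rx":0,"ry":0,"rz":0},{"fingers":0.05,"x":0,"y":0,"z":-0.04,"rx":0,"ry":0,"rz":0},{"fingers":0.05,"x":0,"y":0,"z":-0.05,"rx":0,"ry":0,"rz":0},{"fingers":0.05,"x":0,"y":0,"z":0,"rx":0,"ry":0,"rz":0}]'; python3 -m jog '[{"fingers":0.05,"x":-0.03,"y":0,"z":0,"rx":0,"ry":0,"rz":0},{"fingers":0.05,"x":-0.03,"y":0,"z":0,"rx":0,"ry":0,"rz":0},{"fingers":0.05,"x":0,"y":0,"z":0,"rx":0,"ry":0,"rz":0},{"fingers":0.05,"x":0,"y":0,"z":0,"rx":0,"ry":0,"rz":0},{"fingers":0.05,"x":0,"y":0,"z":0,"rx":0,"ry":0,"rz":0}]'
python3 - <<'E'
from h import *
p,d=shot('wrist','we'); W=world('wrist',d)
for lo,hi in((.05,.056),(.0565,.063),(.085,.093),(.093,.11)):
    m=(np.hypot(W[...,0]-.5001,W[...,1]-.2846)<.014)&(W[...,2]>lo)&(W[...,2]<hi); P=W[m]; print(lo,m.sum(),np.median(P[:,2]) if len(P) else 0,cv2.minEnclosingCircle(P[:,:2].astype(np.float32)*1000) if len(P) else 0)
E
```

```text
clock: 18.98
tcp_pos: [0.5035, 0.2866, 0.1441]
orientation: [-3.1, -0.489, -0.014]
contact_force: [0.9, 0.1, 0.0]
grip_width: 0.0499
gripper_force: 0.0
clock: 19.6
tcp_pos: [0.4445, 0.2662, 0.1386]
orientation: [-3.103, -0.488, -0.001]
contact_force: [0.6, -0.2, -0.4]
grip_width: 0.0502
gripper_force: 0.0
0.05 151 0.05461327879049255 ((500.0956115722656, 284.5768127441406), 13.958375930786133)
0.0565 289 0.058554640459294205 ((500.0337219238281, 284.7220153808594), 12.777650833129883)
0.085 528 0.08855638821091498 ((500.2298889160156, 284.6568908691406), 9.087244987487793)
0.093 0 0 0
```

View pics/we.png

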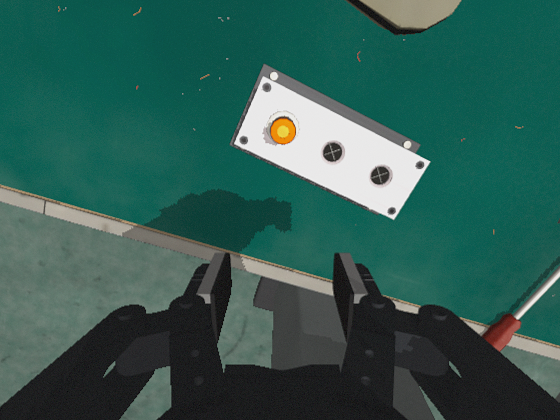

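The cartridge stands upright in well 1 at (284,130). The flange top is 4.0 mm and the grip top 34 mm above the holder top, so it is flush. The gripper is clear.

```bash
python3 -c "
from bench import r
print(r.hand_in())"
```

```text
the job is handed in; nothing more can be done
None
```

The cartridge is seated flush in well 1, the clear one, then released and handed in at about 20 s; well 2 was felt and found blocked, well 3 was not probed, the wrist force read at most 18 N, and the bottles and spool were not approached.

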